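Set the hopper of the grain mill and make it ready to grind

TASK

Get the grain mill ready for fine flour: screw its square hopper down, clockwise, until the feed lip points straight over the outlet chute and the hopper sits square on the housing, and do not wind it on past there or the stones will rub. Close the hopper with its wooden lid, squarely and fully seated, and stand the steel jug upright on the worktop with its mouth centred under the chute's outlet. Set the lid and jug down rather than dropping them, and leave everything else on the worktop where it is.

Things in the scene. Friction and masses are not known exactly. Their poses are not given: they have to be found in the camera images.
- mill: Grain mill, fixed to the worktop: beech box 150 x 150 mm, 180 mm high. Origin under its centre; its own -x is its front, where a sloping wooden outlet chute (44 mm wide) sticks out to 147 mm from the mill's axis. The screw axis of the hopper is the mill's vertical axis. A ring of black scale ticks on the top plate has one longer tick in the middle of the front side.
- spout (a point): Centre of the round downward outlet (28 mm across) under the chute, 116 mm above the worktop, 132 mm in front of the mill's axis. It is the lowest point of the chute.
- hopper (a joint): Turn of the hopper in rad: 0 = feed lip straight over the chute, negative = not yet screwed in far enough, positive = wound too far. It grows as the hopper is turned clockwise seen from above, sinking 1 mm per rad on its thread. There is no stop at 0 (the thread runs on to 1.2). It starts between -2.0 and -0.9, turns stiffly (about 0.25 N m of friction) and stays where it is left.
- hopper_rim (a point): Centre of the hopper's top rim, on the screw axis, 286 mm above the worktop when the joint is 0; turns with the hopper, own -x points to the feed lip. The hopper is a wooden square funnel 130 x 130 mm outside with upright walls 7 mm thick and 116 mm clear inside; three walls stand 48 mm high down from the rim to the sloping floor (which starts 48 mm below the rim); the fourth (lip side, own -x) is 24 mm lower. A wall can be pinched from above and swung round the axis.
- hopper_lip (a point): Middle of the outer edge of the feed lip, a wooden tongue 82 mm wide over its cheeks that rises outward from the lowered wall; 107 mm from the screw axis, 12 mm below the rim.
- lid: Square wooden hopper lid, 134 x 134 mm, 200 g. Origin at the centre of the underside of its round locating disc (100 mm across, 8 mm deep); the board above is 12 mm thick; sides along own x and y (any quarter turn will do). Seated, the disc is inside the rim and the board rests on the hopper's three high walls, so the origin is 8 mm below the rim. It starts flat on the worktop.
- lid_knob (a point): Grip point of the lid's round knob, 34 mm across and 24 mm high, on a neck that lifts its underside 14 mm clear of the board; this point is on its axis, 48 mm above the lid's origin, 10 mm below the knob's top.
- jug: Round steel jug, open on top, 90 mm across (92 at the rim), 85 mm high, 260 g, wall 4 mm. Origin under its centre; handle towards own -x. It starts upright on the worktop.
- jug_mouth (a point): Centre of the jug's mouth, 85 mm above its origin.
- jug_handle (a point): Middle of the top arm of the jug's handle: a level bar 14 mm wide and 14 mm high that runs outward from the jug's wall; 74 mm from the jug's axis, 70 mm above its foot. The handle ends 99 mm from the axis.
- grain_jar: Bystander: lidded glass jar of grain, 100 mm across, 170 mm high. Origin under its centre.
- tin_a: Bystander: tin with a paper label, 74 mm across, 108 mm high. Origin under its centre.
- tin_b: Bystander: bare flat tin, 86 mm across, 78 mm high. Origin under its centre.
- scoop: Bystander: aluminium scoop, 36 mm high, bowl 90 x 60 mm, handle along own -x. Origin under the bowl's centre.
- brush: Bystander: wooden hand brush lying flat, 200 mm long, 33 mm high, handle (130 mm) along own -x. Origin on the worktop under the joint of handle and head.
- wipes_tub: Bystander: white and grey tub of wipes, 196 x 116 x 79 mm. Origin under its centre.
- detergent: Bystander: white detergent bottle, 96 mm across, 235 mm high. Origin under its centre.
Mind the look-alikes: they are no part of the job. Leave any purple look-alike of the jug alone.

How it is judged:
At the end, for the whole second after the job is handed in: Hopper lip within 0.10 rad of straight over the chute; lid seated (origin 8 mm below the rim, within 3.5 mm; centred within 12 mm, level within 0.05 rad, sides parallel within 0.15 rad); jug upright on the worktop, mouth within 20 mm in plan of the outlet; both at rest (value of joint hopper between -0.1 and 0.1 rad and z of lid in the frame of hopper_rim between -0.0115 and -0.0045 m and horizontal distance between lid and hopper_rim below 0.012 m and angle between each of lid, jug's own z axis and vertical below 0.05 rad and (angle between the x axis of lid and the x axis of hopper_rim, either way round below 0.15 rad or angle between the x axis of lid and the y axis of hopper_rim, either way round below 0.15 rad) and horizontal distance between jug_mouth and spout below 0.02 m and height (world z) of jug below 0.004 m and linear speed of each of lid, jug below 0.02 m/s); the robot touches nothing.
It fails at once if the hopper is wound more than 0.3 rad past the setting (value of joint hopper above 0.3 rad).
It fails at once if the lid is dropped: it moves faster than 0.9 m/s with no finger on it (linear speed of lid above 0.9 m/s and contact force between the fingers and lid below 0.1 N).
It fails at once if the jug is dropped: it moves faster than 0.9 m/s with no finger on it (linear speed of jug above 0.9 m/s and contact force between the fingers and jug below 0.1 N).
It fails at once if a bystander is shifted by more than 40 mm (distance of any of grain_jar, tin_a, tin_b, scoop, brush, wipes_tub, detergent from where it was at the start of the episode above 0.04 m).
It also fails if it takes over 72 s, if anything falls off the work surface, if the arm or the gripper's body presses on something with over 40 N, if the wrist force passes 120 N, or if a joint passes its speed limit or range.

ROBOT

A 6-joint arm with a two-finger parallel gripper is mounted at the origin on the work surface. World frame = base frame: x ahead of the robot, y to its left, z up, the work surface at z = 0. Lengths are in m, angles in rad, forces in N, time in s.
With the tool pointing down it reaches from about 0.325 to 0.9 m from the base axis. Payload 6.1 kg.
Tool frame: the origin (TCP) lies on the centre line of the jaws, within the pads' length; the fingertips stand 19 mm ahead of it and the grasp point (between the pads) is the TCP; z points along the fingers, y is the line along which they close (so a half turn about z gives the same grasp; the last joint's range is limited). The gripper opens to 85 mm and grips with 20 to 120 N. Pads are 22 mm wide; open, the fingers measure 114 mm over their backs; the gripper's body (76 mm by 85 mm) begins 54 mm behind the grasp point. The pads swing forward as they close: fully open they stand 13 mm farther back than shut.
Start: joints at [-1.257, 0.22, 1.526, -0, 1.395, -0.126], TCP at [0.266, -0.566, 0.25] pointing down, gripper open.
Joint ranges: [-2.98, 2.98], [-0.91, 2.08], [0.09, 2.57], [-1.24, 4.39], [0.2, 2.65], [-2.68, 2.68]. Speed limits (rad/s): [2.57, 2.57, 3.01, 3.14, 3.14, 3.14].

INTERFACE

Orientations are given as a rotation vector (axis times angle).
In Python, from bench import r gives the robot as it stands.
- The arm moves only by the tool step_arm, never from a script. Its argument "moves" is a list of rows, each a list of 7 numbers: the opening, from 0 (shut) to 1 (fully open), then the shift along the tool's x, y, z in cm, then the turn, a rotation vector about the tool's x, y, z in units of 6 degrees (1.0 is 6 degrees). In form: [[hand, x, y, z, wx, wy, wz], ...]. A call has 1 to 20 rows; each row shifts and turns the commanded pose from where the row before left it, along the tool's axes as they then stand; what a row does not reach is not made up. A row lasts 1/8 s, in which the tool goes at most 62.5 mm and 10.7 degrees, less where a joint would pass 70% of its speed; a pose out of reach is approached as far as the arm can. A call is refused whole if a number of a shift passes 6.25 or a number of a turn 1, either way. A call with a gripper value outside its range is refused whole. The fingers move at their own pace and stop on an object; the grip force is fixed at half the most. Time passes only in rows, so rows that do not move let the fingers close. It gives the time, the measured TCP pose, the force, the opening and the grip force at its end, in the units of the state.
- r.get_obs(): the state, without advancing time (a new reading comes with each control period).
- r.grab_frame(name): name is "side" or "top" or "wrist"; returns a dict with "image" (420x560x3 uint8, red, green, blue), "z_map" (420x560 float32, m along the optical axis (not along the pixel's ray), 0 where there is no reading), "camera_matrix" (3x3 intrinsics, pixels), "k1" (the pictures are not rectified: a ray, as slopes to the right and down, at radius r is drawn at 1 + k1 r^2 times it, then the intrinsics apply), "world_to_cam" (4x4, takes a point from world to camera coordinates); the wrist camera has in their place "T_tool_cam" (4x4, takes a point from camera to tool coordinates, whose origin is the TCP and whose axes are the flange's). Camera axes: x right, y down, z forward; pixel columns grow to the right and rows downward; lengths in m; the calibration is good to about 2 mm. A picture is of the moment at which its call begins: read the wrist's pose just before it.
- r.sign_off(): hands the job in; it is judged then, once.
Trained networks look in a picture, given as the dict that the camera call returned (one of the last four; its "shot" number tells which), for a name from the list of things; names that differ only in an ending like _2 or _b are one class to them, and where a whole thing is asked for, a point or a joint stands for the part that bears it (a point fixed in the world has none). Each returns a list of dicts, best first, with "conf" (0 to 1); they miss things now and then, are a little off and sometimes report something else, mostly with a low value. They report only what shows in the picture. A call takes as long as a camera call. They do not tell look-alikes from the thing itself.
- r.boxes_of(picture, label): "bbox" ([left, top, width, height] in pixels, round what is visible of it).
- r.silhouettes(picture, label): "pixels" (420x560 bool, what is visible of it) and "bbox" ([left, top, width, height] in pixels, round what is visible of it).
The state is a dict: "time": time; "joints": joint angles; "joint_vel": joint speeds; "joint_torque": joint torques, N m; "ee_pos": TCP position; "tcp_rot": TCP orientation; "contact_force": force on the tool from outside, world axes, zero at the start; "torque": the same for the moment, N m; "gripper_width": opening from 0.0 (shut) to 1.0 (fully open); "grip_force": force on a finger pad.
Only numpy, scipy, OpenCV 4.12 (cv2) and the standard library are available. Lean on these libraries where they do the work, as an engineer would, in place of code of your own. Each camera call takes 0.05 s, during which the arm holds its last target. There are 200 camera calls.

## Working session

There is one attempt and no reset: what is moved stays moved. The work goes in short steps, Python scripts to look and compute and a tool call to move; the robot and the scene stay as the last step left them, time stands still between calls to the robot, and variables do not carry over. Pictures are saved under pics/ and viewed, at most 10 in all, crops included, and the job is handed in when it is done.

Besides the shell and the picture viewer there is one more tool, called after "Emit:" in YAML: its name, and indented under it one key for each argument. step_arm: Moves the arm, as the interface text tells. Its arguments: {"type":"object","properties":{"moves":{"type":"array","items":{"type":"array","items":{"type":"number"}}}},"required":["moves"]}

```bash
ls; mkdir -p pics
cat > h.py <<'E'
import numpy as np, cv2
from scipy.spatial.transform import Rotation as R
from bench import r
def pts(f, mask=None):
    """world points of all pixels (H,W,3), nan where no depth"""
    K=np.array(f["camera_matrix"]);k1=f["k1"];z=f["z_map"]
    v,u=np.mgrid[0:z.shape[0],0:z.shape[1]]
    d=np.stack([(u-K[0,2])/K[0,0],(v-K[1,2])/K[1,1]],-1); s=d.copy()
    for _ in range(8): s=d/(1+k1*(s**2).sum(-1,keepdims=True))
    c=np.concatenate([s*z[...,None],z[...,None]],-1)
    if "world_to_cam" in f: T=np.linalg.inv(np.array(f["world_to_cam"]))
    else:
        o=f["obs"]; T=np.eye(4);T[:3,:3]=R.from_rotvec(o["tcp_rot"]).as_matrix();T[:3,3]=o["ee_pos"];T=T@np.array(f["T_tool_cam"])
    w=c@T[:3,:3].T+T[:3,3]; w[z<=0]=np.nan
    return w
def shot(n):
    o=r.get_obs(); f=r.grab_frame(n); f["obs"]=o; return f
def save(n,im): cv2.imwrite("pics/"+n+".png",im[...,::-1])
E
python3 - <<'E'
from h import *
fs={n:shot(n) for n in("top","side")}
save("a",np.vstack([cv2.resize(fs["top"]["image"],(400,300)),cv2.resize(fs["side"]["image"],(400,300))]))
save("top0",fs["top"]["image"]);save("side0",fs["side"]["image"])
for n,f in fs.items():
    w=pts(f)
    for l in("mill","hopper","hopper_lip","lid","jug","grain_jar","tin_a","scoop","brush","wipes_tub","detergent"):
        for s in r.silhouettes(f,l)[:4]:
            p=w[s["pixels"]];p=p[~np.isnan(p[:,0])]
            if len(p): print(n,l,round(s["conf"],2),s["bbox"],np.percentile(p,[3,50,97],axis=0).round(3).tolist())
E
```

```text
pics
top mill 0.98 [241.3, 141.6, 65.6, 64.0] [[0.505, -0.145, 0.024], [0.58, -0.06, 0.225], [0.663, 0.054, 0.288]]
top mill 0.22 [262.4, 143.4, 45.8, 55.6] [[0.502, -0.134, 0.194], [0.599, -0.064, 0.236], [0.667, -0.004, 0.29]]
top hopper 0.69 [257.7, 139.8, 48.2, 62.0] [[0.504, -0.13, 0.209], [0.599, -0.063, 0.236], [0.665, -0.004, 0.29]]
top hopper_lip 0.76 [263.3, 143.6, 43.0, 53.5] [[0.504, -0.131, 0.209], [0.599, -0.063, 0.235], [0.664, -0.005, 0.289]]
top lid 0.97 [159.7, 193.4, 45.1, 49.6] [[0.383, 0.242, 0.008], [0.453, 0.311, 0.02], [0.525, 0.381, 0.057]]
top jug 0.87 [333.6, 211.1, 21.0, 41.4] [[0.353, -0.344, -0.005], [0.432, -0.304, 0.014], [0.472, -0.259, 0.088]]
top grain_jar 0.94 [193.2, 127.8, 30.3, 36.5] [[0.672, 0.166, 0.024], [0.701, 0.205, 0.165], [0.756, 0.248, 0.177]]
top tin_a 0.97 [357.9, 171.0, 18.2, 25.4] [[0.567, -0.413, 0.022], [0.591, -0.381, 0.104], [0.628, -0.352, 0.115]]
top tin_a 0.97 [325.5, 138.6, 25.4, 25.9] [[0.686, -0.311, 0.0], [0.719, -0.273, 0.074], [0.771, -0.237, 0.085]]
top scoop 0.73 [213.4, 233.1, 24.9, 42.2] [[0.265, 0.102, -0.005], [0.
[... 1176 characters left out ...]
0.087]]
side tin_a 0.7 [339.9, 284.5, 27.6, 37.5] [[0.571, -0.428, 0.012], [0.597, -0.408, 0.097], [0.634, -0.366, 0.114]]
side tin_a 0.66 [356.2, 249.8, 28.0, 36.1] [[0.69, -0.324, 0.01], [0.72, -0.296, 0.073], [0.764, -0.249, 0.085]]
side brush 0.76 [238.1, 249.1, 24.5, 27.3] [[0.334, -0.156, 0.019], [0.349, -0.093, 0.032], [0.369, -0.026, 0.04]]
side wipes_tub 0.81 [266.5, 129.3, 30.6, 45.8] [[0.583, 0.301, 0.014], [0.649, 0.365, 0.076], [0.722, 0.488, 0.086]]
side detergent 0.58 [294.6, 303.9, 33.1, 63.6] [[0.371, -0.533, 0.02], [0.404, -0.51, 0.156], [0.45, -0.466, 0.238]]
side detergent 0.37 [267.1, 130.7, 29.7, 45.5] [[0.583, 0.301, 0.01], [0.648, 0.364, 0.076], [0.722, 0.493, 0.086]]
```

View pics/top0.png

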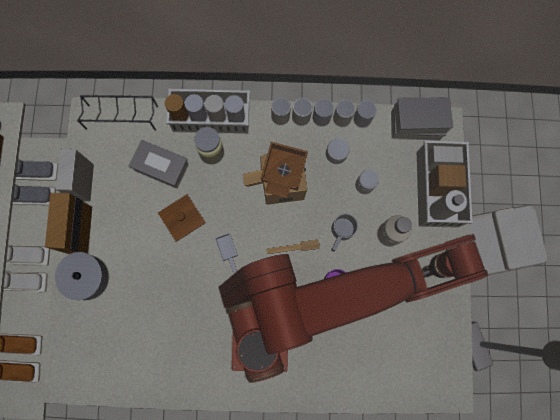

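View pics/side0.png

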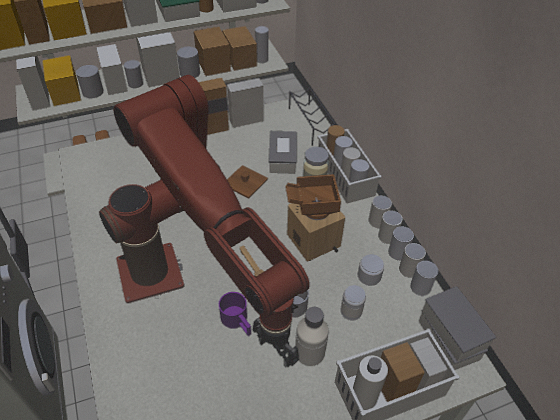

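The top view shows the mill at (285,175) with its chute pointing left, the lid at (181,218), the steel jug at (344,228) and the purple look-alike at (335,275). In the side view the purple one is at (233,310). The steel jug fits the description, so the purple one is excluded. I'll confirm this with an enlarged crop.

Run:
```python
from h import *
f=shot("top"); save("crop1",cv2.resize(f["image"][130:290,230:400],None,fx=3.5,fy=3.5,interpolation=cv2.INTER_CUBIC))
w=pts(f); X=w[...,0];Y=w[...,1];Z=w[...,2]
def rect(m,n):
    p=w[m][:,:2]; a=cv2.minAreaRect((p*1000).astype(np.float32)); print(n,len(p),a)
reg=(abs(X-.59)<.2)&(abs(Y+.05)<.2)
rect(reg&(Z>.281)&(Z<.3),"rim"); rect(reg&(Z>.172)&(Z<.19),"top plate"); rect(reg&(Z>.1)&(Z<.165),"chute")
rect((abs(X-.453)<.11)&(abs(Y-.311)<.11)&(Z>.012)&(Z<.03),"lid");
k=(abs(X-.453)<.11)&(abs(Y-.311)<.11)&(Z>.045); print("knob",np.nanmean(w[k],0),k.sum())
j=(abs(X-.43)<.06)&(abs(Y+.30)<.06); rect(j&(Z>.08)&(Z<.1),"jugrim"); rect(j&(Z>.05)&(Z<.079),"jughandle?")
o=r.get_obs();print(o); print(R.from_rotvec(o["tcp_rot"]).as_matrix().round(3)); print(shot("wrist")["T_tool_cam"])
```

```text
rim 251 ((579.3475341796875, -63.13835906982422), (129.8835906982422, 173.8464813232422), 76.28799438476562)
top plate 284 ((569.7765502929688, -56.907470703125), (196.39694213867188, 135.35386657714844), 70.324951171875)
chute 284 ((553.7859497070312, -29.432342529296875), (219.75709533691406, 109.2197494506836), 56.25567626953125)
lid 1049 ((446.99859619140625, 301.2904357910156), (210.823486328125, 197.2851104736328), 81.06758117675781)
knob [0.45387548 0.31273999 0.05643614] 59
jugrim 86 ((427.57452392578125, -301.4697570800781), (94.0398941040039, 89.10839080810547), 16.68052864074707)
jughandle? 99 ((428.4239501953125, -299.14141845703125), (89.8398208618164, 96.16403198242188), 22.66330337524414)
{'time': 1.25, 'joints': array([-1.25707864e+00,  2.20423261e-01,  1.52651958e+00, -2.17942900e-05,
        1.39466406e+00, -1.26083619e-01]), 'joint_vel': array([ 4.90319766e-04,  1.97140594e-03,  1.52125253e-03,  1.36888887e-04,
       -2.15526547e-03, -6.00603956e-05]), 'joint_torque': array([-5.56198211e-04, -4.96852577e+01, -3.89721000e+01, -1.36016256e-04,
        7.10693002e-04,  3.67048949e-05]), 'ee_pos': array([ 0.26609718, -0.56551587,  0.25027484]), 'tcp_rot': array([-3.06592717e+00, -6.85287185e-01,  3.56527265e-05]), 'contact_force': array([-0.12792466,  0.06854818,  0.08817481]), 'torque': array([ 0.0626967 , -0.03256367, -0.00348621]), 'grip_force': 0.0, 'gripper_width': 0.9986562762255458}
[[ 0.905  0.426 -0.   ]
 [ 0.426 -0.905  0.   ]
 [-0.    -0.    -1.   ]]
[[ 1.57830760e-04 -9.44651397e-01 -3.28075773e-01  8.58411994e-02]
 [ 9.99999979e-01  1.05985751e-04  1.75908049e-04 -7.45901128e-04]
 [-1.31400427e-04 -3.28075794e-01  9.44651394e-01 -1.22615150e-01]
 [ 0.00000000e+00  0.00000000e+00  0.00000000e+00  1.00000000e+00]]
```

View pics/crop1.png

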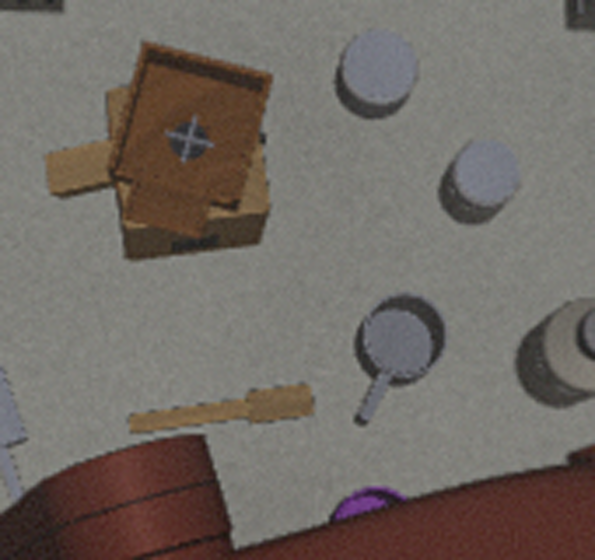

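The crop confirms it: the steel jug is at (400,340) with its handle down-left, and the purple look-alike is at (370,505). The hopper lip at (165,215) points toward the robot. The chute points left (+y), so the hopper needs about 1.1 rad clockwise. I'll move over the hopper for a close view.

Emit:
step_arm:
  moves:
    - [1, 0, 0, -6.2, 0, 0, -1]
    - [1, 0, 0, -6.2, 0, 0, -1]
    - [1, 0, 0, -6.2, 0, 0, -1]
    - [1, 0, 0, -6.2, 0, 0, -1]
    - [1, 5.9, -0.83, 0, 0, 0, 0]
    - [1, 5.9, -0.83, 0, 0, 0, 0]
    - [1, 5.9, -0.83, 0, 0, 0, 0]
    - [1, 5.9, -0.83, 0, 0, 0, 0]
    - [1, 5.9, -0.83, 0, 0, 0, 0]
    - [1, 5.9, -0.83, 0, 0, 0, 0]
    - [1, 5.9, -0.83, 0, 0, 0, 0]
    - [1, 5.9, -0.83, 0, 0, 0, 0]
    - [1, 5.9, -0.83, 0, 0, 0, 0]
    - [1, 5.9, -0.83, 0, 0, 0, 0]

```text
time: 3.05
ee_pos: [0.5896, -0.0628, 0.4985]
tcp_rot: [2.856, 1.308, 0.001]
contact_force: [0.6, -1.2, 0.1]
gripper_width: 1.001
grip_force: 0.0
```

Emit:
step_arm:
  moves:
    - [1, 0, 0, 0, 0, 0, -1]
    - [1, 0, 0, 0, 0, 0, -1]
    - [1, 0, 0, 0, 0, 0, -1]
    - [1, 0, 0, 0, 0, 0, -1]
    - [1, 0, 0, 0, 0, 0, -1]
    - [1, 0, 0, 0, 0, 0, -1]
    - [1, 0, 0, 0, 0, 0, -1]
    - [1, 0, 0, 0, 0, 0, -1]
    - [1, 0, 0, 0, 0, 0, -1]
    - [1, 0, 0, 0, 0, 0, -1]
    - [1, 0, 0, 0, 0, 0, -1]
    - [1, 0, 0, 0, 0, 0, -1]
    - [1, 0, 0, 0, 0, 0, -1]
    - [1, 0, 0, 0, 0, 0, -1]
    - [1, 0, 0, 0, 0, 0, -1]
    - [1, 0, 0, 0, 0, 0, -1]
    - [1, 0, 0, 0, 0, 0, -1]
    - [1, 0, 0, 0, 0, 0, -1]
    - [1, 0, 0, 0, 0, 0, -1]

```text
time: 5.42
ee_pos: [0.5888, -0.0646, 0.4983]
tcp_rot: [-0.454, -3.109, -0.0]
contact_force: [0.7, 0.2, 0.7]
gripper_width: 1.002
grip_force: 0.0
```

Run:
```python
from h import *
f=shot("wrist"); save("w1",f["image"]); o=f["obs"]; print(o["time"],o["ee_pos"],R.from_rotvec(o["tcp_rot"]).as_matrix().round(3).tolist())
w=pts(f); np.save("w1.npy",w); X=w[...,0];Y=w[...,1];Z=w[...,2]
reg=(abs(X-.59)<.12)&(abs(Y+.065)<.12)
for a,b,n in((.279,.295,"rim"),(.18-.008,.18+.008,"plate"),(.1,.165,"chute")):
    m=((reg if n!="chute" else (abs(X-.58)<.1)&(Y>.0)&(Y<.12))&(Z>a)&(Z<b)); p=w[m]
    print(n,len(p),np.median(p[:,2]),cv2.minAreaRect((p[:,:2]*1000).astype(np.float32)))
```

```text
5.425 [ 0.58875928 -0.06463042  0.49830854] [[-0.958, 0.286, -0.0], [0.286, 0.958, 0.0], [0.0, 0.0, -1.0]]
rim 3025 0.2856717125724633 ((582.947021484375, -64.22726440429688), (130.5329132080078, 170.37994384765625), 76.61976623535156)
plate 285 0.17724751381780707 ((571.0742797851562, -47.97923278808594), (204.9164581298828, 97.08716583251953), 56.163612365722656)
chute 868 0.15677764491972382 ((581.2992553710938, 39.34919357299805), (78.63066101074219, 49.335121154785156), 85.61309051513672)
```

View pics/w1.png

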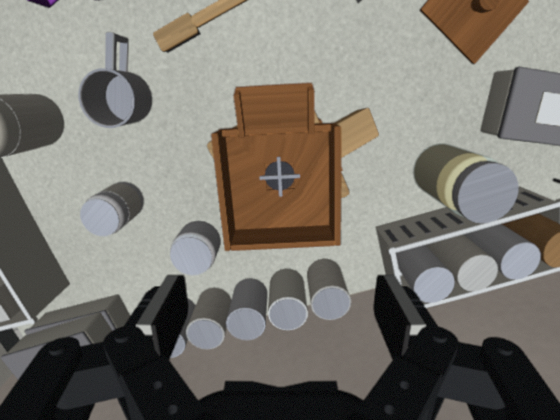

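The wrist view shows the hopper rim square at about (225-340,130-245), the lip at (276,100), the chute at (360,130), the steel jug at (115,97) and the lid at the top right (475,20). I'll fit the geometry from the depth image.

Run:
```python
from h import *
from scipy.optimize import minimize
w=np.load("w1.npy").reshape(-1,3); X,Y,Z=w.T
# chute: edges per slice in Y
m=(Z>.10)&(Z<.172)&(abs(X-.58)<.08)&(Y>.018)&(Y<.12)
c=w[m]; lo=[];hi=[]
for y in np.arange(.02,.10,.005):
    s=c[abs(c[:,1]-y)<.003]
    if len(s)>8: lo.append((y,*np.percentile(s[:,0],[3])));hi.append((y,*np.percentile(s[:,0],[97]))); print(round(y,3),len(s),s[:,0].min().round(4),s[:,0].max().round(4),s[:,2].mean().round(3))
print("ymax",c[:,1].max())
# rim top pixels: fit square outline 130 (ignoring lip): walls only z>.2815
p=w[(Z>.2815)&(Z<.295)&(abs(X-.59)<.12)&(abs(Y+.065)<.12)][:,:2]
def cost(q):
    a=q[2];d=p-q[:2];u=d@[np.cos(a),np.sin(a)];v=d@[-np.sin(a),np.cos(a)]
    # distance to the U of wall centre lines: u=-61.5 , v=+-61.5
    e=np.minimum(abs(u+.0615),np.minimum(abs(v-.0615),abs(v+.0615)));return np.minimum(e,.015).sum()
best=min((minimize(cost,[x,-.065,np.radians(a)],method="Nelder-Mead",options=dict(xatol=1e-5,fatol=1e-6)) for x in(.59,.6) for a in(155,163,170)),key=lambda s:s.fun)
print("hopper centre",best.x[:2],"lip deg",np.degrees(best.x[2]),best.fun/len(p),len(p))
# top plate
q=w[(abs(Z-.18)<.006)&(abs(X-.59)<.12)&(abs(Y+.065)<.12)]; print(len(q), cv2.minAreaRect((q[:,:2]*1000).astype(np.float32)), q[:,:2].min(0),q[:,:2].max(0))
```

```text
0.025 94 0.5654 0.6095 0.168
0.03 150 0.564 0.6077 0.168
0.035 145 0.5631 0.6079 0.165
0.04 143 0.5622 0.6061 0.163
0.045 142 0.5613 0.6046 0.161
0.05 142 0.5607 0.6047 0.159
0.055 147 0.5598 0.604 0.156
0.06 143 0.559 0.6035 0.155
0.065 133 0.5585 0.6032 0.154
0.07 125 0.5593 0.6031 0.152
0.075 55 0.5648 0.6016 0.15
ymax 0.07764569857055224
hopper centre [ 0.60088872 -0.06829552] lip deg 166.49329355171557 0.0032081467664702387 2702
226 ((571.2135009765625, -47.5706787109375), (205.00527954101562, 95.11272430419922), 55.49985122680664) [ 0.53858368 -0.15211634] [0.6648859  0.02293485]
```

Fit results:
- Screw axis at (0.601, -0.0685).
- Lip at 166.5° and chute at 99°, so the hopper is at about -67.5° (-1.18 rad).
- Spout at (0.580, 0.062).

Next I'll pinch the +y side wall.

Emit:
step_arm:
  moves:
    - [0.6, 0, 0, 0, 0, 0, -0.52]
    - [0.6, -1.28, 6.06, 0, 0, 0, 0]
    - [0.6, 0, 0, 6, 0, 0, 0]
    - [0.6, 0, 0, 6, 0, 0, 0]
    - [0.6, 0, 0, 5, 0, 0, 0]
    - [0.6, 0, 0, 2.7, 0, 0, 0]
    - [0.6, 0, 0, 2.7, 0, 0, 0]
    - [0.6, 0, 0, 0, 0, 0, 0]

```text
time: 6.48
ee_pos: [0.6141, -0.0086, 0.2715]
tcp_rot: [-0.376, -3.114, -0.0]
contact_force: [-0.8, 0.8, 0.6]
gripper_width: 0.597
grip_force: 0.0
```

Emit:
step_arm:
  moves:
    - [0, 0, 0, 0, 0, 0, 0]
    - [0, 0, 0, 0, 0, 0, 0]
    - [0, 0, 0, 0, 0, 0, 0]
    - [0, 0, 0, 0, 0, 0, 0]
    - [0, 0, 0, 0, 0, 0, 0]

```text
time: 7.1
ee_pos: [0.6162, -0.0096, 0.2759]
tcp_rot: [0.375, 3.117, -0.002]
contact_force: [-1.9, -4.4, 5.6]
gripper_width: 0.069
grip_force: 59.4
```

Emit:
step_arm:
  moves:
    - [0, -0.64, -0.034, 0.01, 0, 0, 1]
    - [0, -0.64, -0.034, 0.01, 0, 0, 1]
    - [0, -0.64, -0.034, 0.01, 0, 0, 1]
    - [0, -0.64, -0.034, 0.01, 0, 0, 1]
    - [0, -0.64, -0.034, 0.01, 0, 0, 1]
    - [0, -0.64, -0.034, 0.01, 0, 0, 1]
    - [0, -0.64, -0.034, 0.01, 0, 0, 1]
    - [0, -0.64, -0.034, 0.01, 0, 0, 1]
    - [0, -0.64, -0.034, 0.01, 0, 0, 1]
    - [0, -0.64, -0.034, 0.01, 0, 0, 1]
    - [0, 0, 0, 0, 0, 0, 0]

```text
time: 8.48
ee_pos: [0.6608, -0.0525, 0.2751]
tcp_rot: [1.884, 2.509, 0.001]
contact_force: [-0.3, -5.2, 6.1]
gripper_width: 0.071
grip_force: 59.3
```

```bash
cat >> h.py <<'E'
from scipy.optimize import minimize
def hopper(f,a0):
    w=pts(f).reshape(-1,3); X,Y,Z=w.T
    p=w[(Z>.2805)&(Z<.292)&(np.hypot(X-.601,Y+.0685)<.1)&~((np.hypot(X-f["obs"]["ee_pos"][0],Y-f["obs"]["ee_pos"][1])<.03)&(f["obs"]["gripper_width"]<.2))][:,:2]
    def cost(q):
        a=q[2];d=p-q[:2];u=d@[np.cos(a),np.sin(a)];v=d@[-np.sin(a),np.cos(a)]
        e=np.minimum(abs(u+.0615),np.minimum(abs(v-.0615),abs(v+.0615)));return np.minimum(e,.015).sum()
    b=min((minimize(cost,[.601,-.0685,np.radians(a0+a)],method="Nelder-Mead",options=dict(xatol=1e-5,fatol=1e-6)) for a in(-6,0,6)),key=lambda s:s.fun)
    return b.x[:2].round(4),np.degrees(b.x[2]).round(2),round(b.fun/len(p),4),len(p)
E
python3 - <<'E'
from h import *
for n in("wrist","top","side"):
    f=shot(n); print(n,hopper(f,107))
o=f["obs"];print(o["ee_pos"],R.from_rotvec(o["tcp_rot"]).as_matrix()[:2,:2].round(3).tolist(),o["contact_force"],o["torque"],o["gripper_width"])
x=R.from_rotvec(o["tcp_rot"]).as_matrix()[:,0];print("tool x deg",np.degrees(np.arctan2(x[1],x[0])), "grip ang about axis",np.degrees(np.arctan2(o["ee_pos"][1]+.0685,o["ee_pos"][0]-.601)))
E
```

```text
wrist (array([ 0.6023, -0.0636]), np.float64(107.67), np.float64(0.0043), 5089)
top (array([ 0.5978, -0.0684]), np.float64(105.9), np.float64(0.002), 134)
side (array([ 0.6024, -0.073 ]), np.float64(105.64), np.float64(0.0044), 217)
[ 0.66077847 -0.05243402  0.27513758] [[-0.28, 0.96], [0.96, 0.28]] [ 0.93446434 -5.18256415  4.96574126] [-0.90773548 -0.04839135  0.03509552] 0.06850873689260298
tool x deg 106.26750247427864 grip ang about axis 15.043260882786214
```

Emit:
step_arm:
  moves:
    - [0, -0.39, -0.02, 0.005, 0, 0, 0.6]
    - [0, -0.39, -0.02, 0.005, 0, 0, 0.6]
    - [0, 0, 0, 0, 0, 0, 0]
    - [0.5, 0, 0, 0, 0, 0, 0]
    - [0.5, 0, 0, 0, 0, 0, 0]
    - [0.6, 0, 0, 0, 0, 0, 0]
    - [0.6, 0, 0, -3, 0, 0, 0]
    - [0.6, 0, 0, -6, 0, 0, 0]
    - [0.6, 0, 0, -6, 0, 0, 0]
    - [0.6, 0, -4, -4, 0, 0, 0]
    - [0.6, 0, 0, 0, 0, 0, 0]

```text
time: 10.0
ee_pos: [0.6215, -0.0653, 0.4695]
tcp_rot: [2.033, 2.384, 0.007]
contact_force: [0.1, 0.5, 0.3]
gripper_width: 0.601
grip_force: 0.0
```

Run:
```python
from h import *
f=shot("wrist"); save("w2",f["image"]); print(hopper(f,99)); o=f["obs"]; print(o["ee_pos"])
x=R.from_rotvec(o["tcp_rot"]).as_matrix()[:,0];print("tool x deg",np.degrees(np.arctan2(x[1],x[0])))
w=pts(f).reshape(-1,3); X,Y,Z=w.T
c=w[(Z>.10)&(Z<.172)&(abs(X-.58)<.08)&(Y>.018)&(Y<.12)]
L=[]
for y in np.arange(.025,.07,.005):
    s=c[abs(c[:,1]-y)<.003]
    if len(s)>8: L.append((y,s[:,0].min(),s[:,0].max(),len(s)))
L=np.array(L); print(L.round(4)); print(c[:,1].max())
# lip tip points: z .265-.282 outside the rim
s=w[(Z>.262)&(Z<.279)&(np.hypot(X-.601,Y+.0685)>.072)&(np.hypot(X-.601,Y+.0685)<.12)]; print("lip dir",len(s),np.degrees(np.arctan2(*(s[:,:2].mean(0)-[.601,-.0685])[::-1])))
```

```text
(array([ 0.6023, -0.0675]), np.float64(99.22), np.float64(0.0026), 3067)
[ 0.62150231 -0.0653158   0.46951774]
tool x deg 99.10212952410222
[[4.000e-02 5.634e-01 5.744e-01 1.300e+01]
 [4.500e-02 5.626e-01 6.005e-01 1.170e+02]
 [5.000e-02 5.618e-01 6.050e-01 1.830e+02]
 [5.500e-02 5.610e-01 6.045e-01 1.830e+02]
 [6.000e-02 5.612e-01 6.038e-01 1.800e+02]
 [6.500e-02 5.603e-01 6.028e-01 1.790e+02]]
0.07695109369554351
lip dir 3879 99.19594439360347
```

View pics/w2.png

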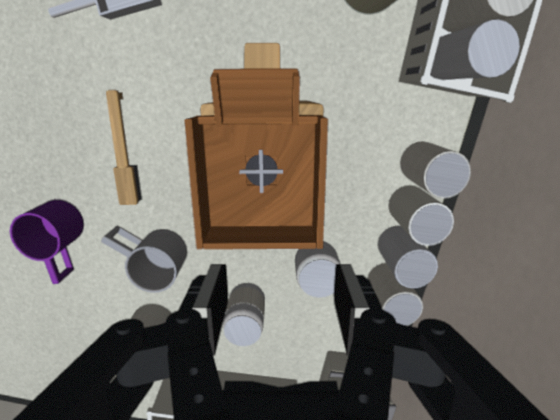

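The lip at (256,95) lines up with the chute at (262,55): lip 99.2°, chute 98.6°. The hopper is set. Now the lid.

Emit:
step_arm:
  moves:
    - [1, 5.66, -1.52, 1.7, 0, 0, 0]
    - [1, 5.66, -1.52, 1.7, 0, 0, 0]
    - [1, 5.66, -1.52, 1.7, 0, 0, 0]
    - [1, 5.66, -1.52, 1.7, 0, 0, 0]
    - [1, 5.66, -1.52, 1.7, 0, 0, 0]
    - [1, 5.66, -1.52, 1.7, 0, 0, 0]
    - [1, 5.66, -1.52, 1.7, 0, 0, 0]
    - [1, 0, 0, 0, 0, 0, 0]

```text
time: 11.05
ee_pos: [0.4507, 0.3122, 0.3401]
tcp_rot: [-2.028, -2.394, 0.009]
contact_force: [0.3, 0.3, -0.2]
gripper_width: 1.0
grip_force: 0.0
```

```bash
cat >> h.py <<'E'
def lid(f):
    w=pts(f); s=r.silhouettes(f,"lid")[0]; p=w[s["pixels"]]; p=p[~np.isnan(p[:,0])]
    zt=np.percentile(p[:,2],50); b=p[abs(p[:,2]-zt)<.006]; c=np.median(b[:,:2],0)
    b=b[np.hypot(*(b[:,:2]-c).T)<.105]; k=p[(p[:,2]>zt+.026)&(np.hypot(*(p[:,:2]-c).T)<.04)]
    kt=k[k[:,2]>k[:,2].max()-.004]
    return s["conf"],s["bbox"],zt,cv2.minAreaRect((b[:,:2]*1000).astype(np.float32)),"knob",(kt[:,:2].max(0)+kt[:,:2].min(0))/2,kt.mean(0),len(kt),np.ptp(kt[:,:2],axis=0)
E
python3 - <<'E'
from h import *
f=shot("wrist"); save("w3",f["image"]); print(f["obs"]["ee_pos"],f["obs"]["tcp_rot"]); print(lid(f)); print(lid(shot("top")))
E
```

```text
[0.45067969 0.31220883 0.34014784] [-2.02795858 -2.39433279  0.00881519]
(0.65, [219.9, 92.0, 135.3, 132.0], np.float64(0.01901554203384928), ((458.9917297363281, 313.0787658691406), (134.77516174316406, 134.78872680664062), 34.89325714111328), 'knob', array([0.45895594, 0.31300086]), array([0.45909862, 0.31361886, 0.05699163]), 496, array([0.03210736, 0.03207674]))
(0.89, [164.8, 195.5, 37.2, 36.9], np.float64(0.019903935568023168), ((456.0063171386719, 312.27764892578125), (134.10189819335938, 128.56512451171875), 35.13581466674805), 'knob', array([0.45833744, 0.29929544]), array([0.45833744, 0.29929544, 0.05066355]), 2, array([0.00785945, 0.00454346]))
```

Emit:
step_arm:
  moves:
    - [1, -0.05, 0.83, 5, 0, 0, 0]
    - [1, 0, 0, 6, 0, 0, 0]
    - [1, 0, 0, 6, 0, 0, 0]
    - [1, 0, 0, 6, 0, 0, 0]
    - [1, 0, 0, 3.5, 0, 0, 0]
    - [1, 0, 0, 3, 0, 0, 0]
    - [1, 0, 0, 0, 0, 0, 0]
    - [0, 0, 0, 0, 0, 0, 0]
    - [0, 0, 0, 0, 0, 0, 0]
    - [0, 0, 0, 0, 0, 0, 0]
    - [0, 0, 0, 0, 0, 0, 0]
    - [0, 0, 0, 0, 0, 0, 0]

```text
time: 12.75
ee_pos: [0.463, 0.3105, 0.051]
tcp_rot: [2.037, 2.391, 0.003]
contact_force: [-1.6, -1.7, 7.2]
gripper_width: 0.377
grip_force: 59.7
```

Emit:
step_arm:
  moves:
    - [0, 0, 0, -1, 0, 0, 0]
    - [0, 0, 0, -3, 0, 0, 0]
    - [0, 0, 0, -5, 0, 0, 0]
    - [0, 0, 0, -5, 0, 0, 0.7]
    - [0, 0, 0, -5, 0, 0, 0.9]
    - [0, 0, 0, -5, 0, 0, 0.9]
    - [0, 0, 0, -6, 0, 0, 0.9]
    - [0, 0, 0, -6, 0, 0, 0.9]
    - [0, 0, 0, 0, 0, 0, 0]

```text
time: 13.88
ee_pos: [0.4637, 0.3108, 0.4167]
tcp_rot: [2.519, 1.874, 0.019]
contact_force: [1.2, -0.4, -2.2]
gripper_width: 0.38
grip_force: 60.4
```

Run:
```python
from h import *
o=r.get_obs(); M=R.from_rotvec(o["tcp_rot"]).as_matrix(); print(o["time"],o["ee_pos"],M.round(3).tolist(),o["gripper_width"],np.degrees(np.arctan2(M[1,0],M[0,0])))
for n in("wrist","top"):
    f=shot(n)
    try: print(lid(f))
    except Exception as e: print(n,e)
    if n=="wrist":
        w=pts(f); b=w[r.silhouettes(f,"lid")[0]["pixels"]]; b=b[~np.isnan(b[:,0])]; b=b[abs(b[:,2]-np.median(b[:,2]))<.015]; c=b.mean(0); print("normal",np.linalg.svd(b-c,full_matrices=False)[2][2], c)
```

```text
13.875 [0.46370517 0.31081341 0.41666239] [[0.287, 0.958, 0.011], [0.958, -0.287, 0.005], [0.008, 0.009, -1.0]] 0.3798891276121137 73.29761182548908
(0.9, [103.0, 81.3, 336.4, 301.6], np.float64(0.38495044274669127), ((465.48834228515625, 314.2762756347656), (134.74581909179688, 134.6155242919922), 9.185567855834961), 'knob', array([0.5032493 , 0.31228554]), array([0.5032493 , 0.31228554, 0.44485417]), 2, array([0.00035167, 0.00137223]))
normal [-0.0103407  -0.00344793  0.99994059] [0.47134851 0.33422117 0.38480871]
(0.81, [140.8, 174.5, 44.3, 46.7], np.float64(0.37661771316013404), ((460.3340148925781, 313.1540832519531), (136.357177734375, 135.4294891357422), 8.18150806427002), 'knob', array([0.40578458, 0.31422273]), array([0.40578458, 0.31422273, 0.4568366 ]), 1, array([0., 0.]))
```

Emit:
step_arm:
  moves:
    - [0, -2, 1.5, 0, 0, 0, 0]
    - [0, -3.8, 2.8, 0, 0, 0, 0]
    - [0, -4, 2.95, 0, 0, 0, 0]
    - [0, -4, 2.95, 0, 0, 0, 0]
    - [0, -4, 2.95, 0, 0, 0, 0]
    - [0, -4, 2.95, 0, 0, 0, 0]
    - [0, -4, 2.95, 0, 0, 0, 0]
    - [0, -3.75, 2.75, 0, 0, 0, 0]
    - [0, -2, 1.5, 0, 0, 0, 0]
    - [0, -1, 0.73, 0, 0, 0, 0]
    - [0, 0, 0, 3, 0, 0, 0]
    - [0, 0, 0, 2, 0, 0, 0]
    - [0, 0, 0, 0, 0, 0, 0]

```text
time: 15.75
ee_pos: [0.5979, -0.0695, 0.3565]
tcp_rot: [-2.516, -1.875, 0.005]
contact_force: [0.3, 0.5, -2.2]
gripper_width: 0.374
grip_force: 60.2
```

Run:
```python
from h import *
o=r.get_obs(); M=R.from_rotvec(o["tcp_rot"]).as_matrix(); print(o["time"],o["ee_pos"],M.round(3).tolist(),o["gripper_width"])
f=shot("wrist"); print(lid(f)); save("w4",f["image"]); print(lid(shot("top")))
```

```text
15.75 [ 0.59793536 -0.06950035  0.35654172] [[0.286, 0.958, -0.005], [0.958, -0.286, 0.002], [0.0, -0.005, -1.0]] 0.37440552479956496
(0.89, [105.2, 81.1, 335.3, 300.9], np.float64(0.32462157429796207), ((599.0872192382812, -66.14897155761719), (134.3404998779297, 134.55714416503906), 9.277390480041504), 'knob', array([ 0.63082793, -0.06508885]), array([ 0.63082793, -0.06508885,  0.38201307]), 2, array([8.84079255e-06, 9.67929277e-04]))
(0.98, [261.1, 144.1, 45.2, 34.9], np.float64(0.3283137361481072), ((587.5984497070312, -70.71295166015625), (151.07827758789062, 106.8261489868164), 74.42347717285156), 'knob', array([ 0.5415692 , -0.03766142]), array([ 0.5415692 , -0.03766142,  0.43905924]), 1, array([0., 0.]))
```

View pics/w4.png

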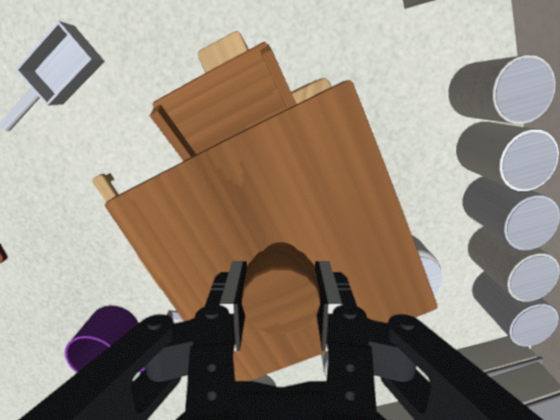

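The lid is square over the hopper with its knob in the jaws at (282,300). It needs about 2.5 mm of shift and then 27 mm down.

Emit:
step_arm:
  moves:
    - [0, 0, 0.25, 0.5, 0, 0, 0]
    - [0, 0, 0, 0.7, 0, 0, 0]
    - [0, 0, 0, 0.6, 0, 0, 0]
    - [0, 0, 0, 0.4, 0, 0, 0]
    - [0, 0, 0, 0.3, 0, 0, 0]
    - [0, 0, 0, 0.2, 0, 0, 0]
    - [0, 0, 0, 0, 0, 0, 0]
    - [0, 0, 0, 0, 0, 0, 0]

```text
time: 16.95
ee_pos: [0.6016, -0.0715, 0.3325]
tcp_rot: [2.52, 1.876, 0.0]
contact_force: [-0.2, -0.0, -2.1]
gripper_width: 0.376
grip_force: 60.2
```

Emit:
step_arm:
  moves:
    - [0, 0, 0, 0.15, 0, 0, 0]
    - [0, 0, 0, 0.15, 0, 0, 0]
    - [0, 0, 0, 0, 0, 0, 0]

```text
time: 17.32
ee_pos: [0.6014, -0.0715, 0.3291]
tcp_rot: [-2.52, -1.876, 0.0]
contact_force: [-0.1, 0.5, -2.3]
gripper_width: 0.379
grip_force: 60.5
```

Emit:
step_arm:
  moves:
    - [0, 0, 0, 0.15, 0, 0, 0]
    - [0, 0, 0, 0, 0, 0, 0]

```text
time: 17.58
ee_pos: [0.6016, -0.0715, 0.3289]
tcp_rot: [2.519, 1.875, 0.001]
contact_force: [-1.4, 0.4, 4.0]
gripper_width: 0.379
grip_force: 60.9
```

Emit:
step_arm:
  moves:
    - [0.7, 0, 0, 0, 0, 0, 0]
    - [0.7, 0, 0, 0, 0, 0, 0]
    - [0.7, 0, 0, 0, 0, 0, 0]
    - [0.7, 0, 0, -2, 0, 0, 0]
    - [0.7, 0, 0, -5, 0, 0, 0]
    - [0.7, 0, 0, -6, 0, 0, 0]
    - [0.7, 0, 0, -4, 0, 0, 0]
    - [0.7, 0, 0, 0, 0, 0, 0]

```text
time: 18.58
ee_pos: [0.6021, -0.0716, 0.5045]
tcp_rot: [2.514, 1.871, 0.01]
contact_force: [-0.1, -1.2, -0.3]
gripper_width: 0.701
grip_force: 0.0
```

Run:
```python
from h import *
f=shot("wrist"); o=f["obs"]; print(o["time"],o["ee_pos"]); print(lid(f)); save("w5",f["image"])
w=pts(f); b=w[r.silhouettes(f,"lid")[0]["pixels"]]; b=b[~np.isnan(b[:,0])]; b=b[(abs(b[:,2]-.298)<.006)]; c=b.mean(0); print("normal",np.linalg.svd(b-c,full_matrices=False)[2][2], np.median(b[:,2]))
W=w.reshape(-1,3); X,Y,Z=W.T
d=np.hypot(X-.6015,Y+.068); s=W[(Z>.262)&(Z<.283)&(d>.085)&(d<.12)&(Y>0)]; print("lip dir",len(s),np.degrees(np.arctan2(*(s[:,:2].mean(0)-[.6015,-.068])[::-1])))
# jug
for s in r.silhouettes(f,"jug"):
    p=w[s["pixels"]];p=p[~np.isnan(p[:,0])];print(s["conf"],s["bbox"],np.median(p,0),f["image"][s["pixels"]].mean(0))
```

```text
18.575 [ 0.60209479 -0.07158407  0.50449553]
(0.82, [191.1, 84.5, 173.3, 173.7], np.float64(0.29696348417159757), ((603.1952514648438, -67.95443725585938), (134.571044921875, 134.21319580078125), 9.250387191772461), 'knob', array([ 0.60316797, -0.06789023]), array([ 0.60325797, -0.06761948,  0.3348329 ]), 927, array([0.03194417, 0.03274229]))
normal [-4.69431190e-04  8.08061740e-04  9.99999563e-01] 0.2969014789808599
lip dir 1858 99.10140442233873
0.98 [178.3, 252.7, 75.4, 59.7] [ 0.43477114 -0.31325895  0.04061264] [85.69323308 86.37042607 88.55989975]
0.87 [102.8, 264.2, 58.4, 65.0] [ 0.23090848 -0.27824092  0.04951528] [56.27972561 30.13528963 69.5007622 ]
0.55 [200.7, 67.1, 84.0, 66.7] [0.58814336 0.01763027 0.27078992] [120.21292407  81.6733441   50.17673667]
```

The lid is seated: centre within 2 mm, level, and board top at z=0.297. Now the steel jug, whose silhouette is grey, unlike the purple one.

Emit:
step_arm:
  moves:
    - [0.7, -4.4, -2.9, 0, 0, 0, 0]
    - [0.7, -4.4, -2.9, 0, 0, 0, 0]
    - [0.7, -4.4, -2.9, 0, 0, 0, 0]
    - [0.7, -4.4, -2.9, 0, 0, 0, 0]
    - [0.7, -4.4, -2.9, 0, 0, 0, 0]
    - [0.7, -4.4, -2.9, 0, 0, 0, 0]
    - [0.7, 0, 0, 1.4, 0, 0, -1]
    - [0.7, 0, 0, 1.4, 0, 0, -1]
    - [0.7, 0, 0, 1.4, 0, 0, -1]
    - [0.7, 0, 0, 1.4, 0, 0, -1]
    - [0.7, 0, 0, 1.4, 0, 0, -1]
    - [0.7, 0, 0, 1.4, 0, 0, -1]
    - [0.7, 0, 0, 1.4, 0, 0, -1]
    - [0.7, 0, 0, 1.4, 0, 0, -1]
    - [0.7, 0, 0, 1.4, 0, 0, -1]
    - [0.7, 0, 0, 1.4, 0, 0, -1]
    - [0.7, 0, 0, 1.4, 0, 0, -1]
    - [0.7, 0, 0, 1.4, 0, 0, -1]
    - [0.7, 0, 0, 1.4, 0, 0, -1]
    - [0.7, 0, 0, 1.4, 0, 0, -1]

```text
time: 21.28
ee_pos: [0.3583, -0.2737, 0.2997]
tcp_rot: [-0.612, -3.079, -0.003]
contact_force: [0.3, 0.3, 0.3]
gripper_width: 0.697
grip_force: 0.0
```

```bash
cat >> h.py <<'E'
def circ(p):
    (x,y),rad=cv2.minEnclosingCircle((p*1000).astype(np.float32)); return x/1000,y/1000,rad/1000
def jug(f,near):
    w=pts(f).reshape(-1,3); X,Y,Z=w.T; d=np.hypot(X-near[0],Y-near[1])
    rim=w[(Z>.081)&(Z<.090)&(d<.06)][:,:2]; c=np.array(circ(rim))
    d=np.hypot(X-c[0],Y-c[1]); h=w[(Z>.066)&(Z<.08)&(d>.052)&(d<.105)]
    hm=h[:,:2].mean(0); v=hm-c[:2]; u=v/np.hypot(*v); t=(h[:,:2]-c[:2])@u; s=(h[:,:2]-c[:2])@[-u[1],u[0]]
    return "jug c",c.round(4),len(rim),"handle deg",np.degrees(np.arctan2(v[1],v[0])).round(2),"z",np.median(h[:,2]).round(4),"reach",t.max().round(3),"width",np.ptp(s).round(3),len(h)
E
python3 - <<'E'
from h import *
f=shot("wrist"); o=f["obs"]; M=R.from_rotvec(o["tcp_rot"]).as_matrix();print(o["time"],o["ee_pos"],M.round(3).tolist()); save("w6",f["image"])
print(jug(f,(.43,-.302)))
E
```

```text
21.275 [ 0.35834128 -0.27366465  0.29965771] [[-0.924, 0.382, -0.002], [0.382, 0.924, 0.002], [0.003, 0.001, -1.0]]
('jug c', array([ 0.4338, -0.303 ,  0.046 ]), 917, 'handle deg', np.float64(154.97), 'z', np.float64(0.0757), 'reach', np.float64(0.099), 'width', np.float64(0.014), 577)
```

View pics/w6.png

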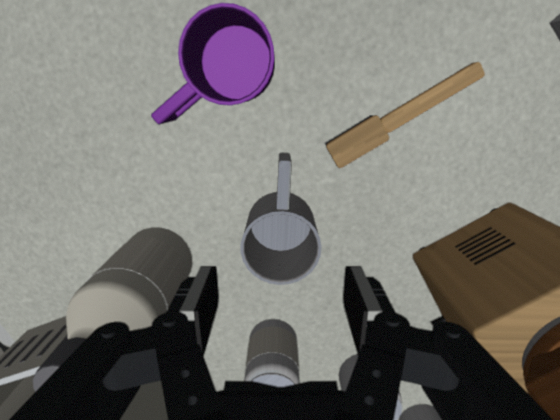

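The steel jug is at (282,235) with its handle up at (285,175), in line with the jaws. The purple one, at (225,55), stays untouched. Now grasping the handle.

Emit:
step_arm:
  moves:
    - [0.5, 0, 0, 0, 0, 0, 0.42]
    - [0.5, -0.68, 0.53, 4, 0, 0, 0]
    - [0.5, 0, 0, 6, 0, 0, 0]
    - [0.5, 0, 0, 6, 0, 0, 0]
    - [0.5, 0, 0, 4, 0, 0, 0]
    - [0.5, 0, 0, 3.1, 0, 0, 0]
    - [0.5, 0, 0, 0, 0, 0, 0]
    - [0, 0, 0, 0, 0, 0, 0]
    - [0, 0, 0, 0, 0, 0, 0]
    - [0, 0, 0, 0, 0, 0, 0]
    - [0, 0, 0, 0, 0, 0, 0]

```text
time: 22.7
ee_pos: [0.3682, -0.2735, 0.0724]
tcp_rot: [0.685, 3.064, -0.003]
contact_force: [-1.9, 0.3, 7.3]
gripper_width: 0.152
grip_force: 59.7
```

Emit:
step_arm:
  moves:
    - [0, 0, 0, -0.5, 0, 0, 0]
    - [0, 0, 0, -1.5, 0, 0, 0]
    - [0, 0, 0, -2, 0, 0, 0]
    - [0, 0, 0, -2, 0, 0, 0]
    - [0, 0, 0, 0, 0, 0, 0]

```text
time: 23.32
ee_pos: [0.3685, -0.2736, 0.1329]
tcp_rot: [0.684, 3.062, -0.004]
contact_force: [0.3, -0.2, -2.6]
gripper_width: 0.152
grip_force: 58.6
```

Run:
```python
from h import *
f=shot("wrist"); o=f["obs"]; M=R.from_rotvec(o["tcp_rot"]).as_matrix();print(o["time"],o["ee_pos"],M.round(3).tolist(),o["gripper_width"],o["contact_force"]); save("w7",f["image"])
w=pts(f).reshape(-1,3); j=np.array([o["ee_pos"][0]+.067,o["ee_pos"][1]-.031])
q=w[(np.hypot(*(w[:,:2]-j).T)<.055)&(w[:,2]>.12)&(w[:,2]<.165)]; print(len(q), np.percentile(q[:,2],[5,50,95]))
q=q[abs(q[:,2]-np.percentile(q[:,2],80))<.012]; print(circ(q[:,:2])); A=np.c_[q[:,:2]-j,np.ones(len(q))]; print(np.linalg.lstsq(A,q[:,2],rcond=None)[0])
```

```text
23.325 [ 0.36849699 -0.27356503  0.13292744] [[-0.905, 0.426, 0.003], [0.426, 0.905, -0.003], [-0.004, -0.002, -1.0]] 0.15248505877325 [ 0.3309111  -0.1631231  -2.61053314]
1412 [0.13378923 0.13766116 0.14444603]
(0.4195992431640625, -0.2963740539550781, 0.04220449447631836)
[ 0.02119992 -0.01026372  0.13995421]
```

View pics/w7.png

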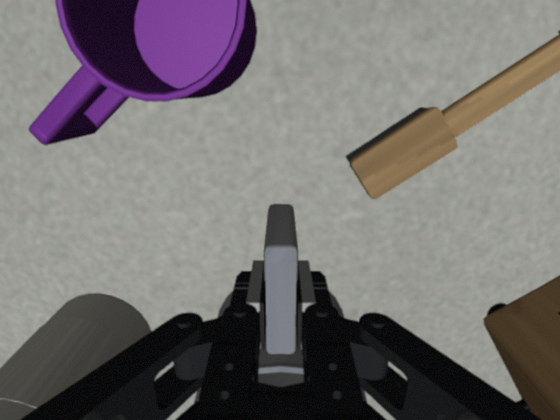

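The handle is firmly held and the jug is level and about 60 mm up. I'll carry it round the front of the mill.

Emit:
step_arm:
  moves:
    - [0, 1, 2, 0, 0, 0, 0]
    - [0, 1.8, 3.6, 0, 0, 0, 0]
    - [0, 2, 4, 0, 0, 0, 0]
    - [0, 2, 4, 0, 0, 0, 0]
    - [0, 2, 4, 0, 0, 0, 0]
    - [0, 2, 4, 0, 0, 0, 0]
    - [0, 2, 4, 0, 0, 0, 0]
    - [0, 2, 4, 0, 0, 0, 0]
    - [0, 1.4, 2.8, 0, 0, 0, 0]
    - [0, 0.5, 1, 0, 0, 0, 0]
    - [0, 0, 0, 0, 0, 0, 0.5]
    - [0, 0, 0, 0, 0, 0, 1]
    - [0, 0, 0, 0, 0, 0, 1]
    - [0, 0, 0, 0, 0, 0, 1]
    - [0, 0, 0, 0, 0, 0, 1]
    - [0, 0, 0, 0, 0, 0, 1]
    - [0, 0, 0, 0, 0, 0, 1]
    - [0, 0, 0, 0, 0, 0, 0.5]
    - [0, 0, 0, 0, 0, 0, 0]

```text
time: 25.75
ee_pos: [0.3578, 0.1005, 0.1301]
tcp_rot: [-1.738, -2.616, 0.001]
contact_force: [0.8, -0.5, -2.3]
gripper_width: 0.151
grip_force: 58.8
```

```bash
cat >> h.py <<'E'
def heldjug(f):
    """fit tilted-ish rim circle of the held jug in a fixed camera via its silhouette"""
    o=f["obs"]; M=R.from_rotvec(o["tcp_rot"]).as_matrix(); j=o["ee_pos"]-.072*M[:,0]
    w=pts(f); out=[]
    q=w[(np.hypot(w[...,0]-j[0],w[...,1]-j[1])<.06)&(abs(w[...,2]-(o["ee_pos"][2]+.013))<.008)]
    return "pred",j[:2].round(4),"rim",np.array(circ(q[:,:2])).round(4),len(q),q[:,2].mean().round(4), np.linalg.lstsq(np.c_[q[:,:2]-j[:2],np.ones(len(q))],q[:,2],rcond=None)[0].round(3)
E
python3 - <<'E'
from h import *
o=r.get_obs();M=R.from_rotvec(o["tcp_rot"]).as_matrix();print(o["time"],o["ee_pos"],M.round(3).tolist(),o["gripper_width"])
for n in("top","side"): print(heldjug(shot(n)))
E
```

```text
25.75 [0.35784389 0.10054617 0.13007412] [[-0.387, 0.922, -0.001], [0.922, 0.387, -0.0], [0.0, -0.001, -1.0]] 0.15110334610856743
('pred', array([0.3857, 0.0342]), 'rim', array([0.3828, 0.0365, 0.0454]), 66, np.float64(0.141), array([-0.006, -0.005,  0.141]))
('pred', array([0.3859, 0.0342]), 'rim', array([0.3817, 0.0375, 0.0545]), 138, np.float64(0.141), array([0.008, 0.009, 0.141]))
```

Emit:
step_arm:
  moves:
    - [0, -0.2, 1.9, 0, 0, 0, 0]
    - [0, -0.4, 3.4, 0, 0, 0, 0]
    - [0, -0.35, 3.1, 0, 0, 0, 0]
    - [0, -0.15, 1.4, 0, 0, 0, 0]
    - [0, 0, 0, 2.2, 0, 0, 0]
    - [0, 0, 0, 2.2, 0, 0, 0]
    - [0, 0, 0, 0, 0, 0, 0]

```text
time: 26.72
ee_pos: [0.4507, 0.1283, 0.0847]
tcp_rot: [-1.736, -2.614, 0.005]
contact_force: [-0.2, 0.6, -3.1]
gripper_width: 0.149
grip_force: 58.9
```

Run:
```python
from h import *
o=r.get_obs();M=R.from_rotvec(o["tcp_rot"]).as_matrix();print(o["time"],o["ee_pos"],o["contact_force"])
for n in("top","side"): print(heldjug(shot(n)))
```

```text
26.725 [0.45068193 0.1283318  0.08473113] [-0.17020879  0.61609912 -3.07224272]
('pred', array([0.4786, 0.062 ]), 'rim', array([0.4756, 0.0628, 0.045 ]), 57, np.float64(0.0958), array([ 0.007, -0.018,  0.096]))
('pred', array([0.4798, 0.0621]), 'rim', array([0.4762, 0.0665, 0.054 ]), 122, np.float64(0.0977), array([-0.005,  0.01 ,  0.098]))
```

Emit:
step_arm:
  moves:
    - [0, -0.5, 1.2, 0, 0, 0, 0]
    - [0, -0.9, 2.2, 0, 0, 0, 0]
    - [0, -1, 2.4, 0, 0, 0, 0]
    - [0, -0.9, 2.2, 0, 0, 0, 0]
    - [0, -0.5, 1.1, 0, 0, 0, 0]
    - [0, -0.2, 0.45, 0, 0, 0, 0]
    - [0, 0, 0, 0.4, 0, 0, 0]
    - [0, 0, 0, 0.3, 0, 0, 0]
    - [0, 0, 0, 0.2, 0, 0, 0]
    - [0, 0, 0, 0, 0, 0, 0]

```text
time: 28.08
ee_pos: [0.5562, 0.1288, 0.0774]
tcp_rot: [-1.738, -2.616, 0.001]
contact_force: [0.2, 0.5, -2.9]
gripper_width: 0.154
grip_force: 58.9
```

Emit:
step_arm:
  moves:
    - [0, 0, 0, 0.2, 0, 0, 0]
    - [0, 0, 0, 0.15, 0, 0, 0]
    - [0, 0, 0, 0, 0, 0, 0]

```text
time: 28.45
ee_pos: [0.5565, 0.1288, 0.074]
tcp_rot: [-1.738, -2.616, 0.0]
contact_force: [-1.0, -0.0, -2.6]
gripper_width: 0.15
grip_force: 58.9
```

Run:
```python
from h import *
o=r.get_obs();print(o["time"],o["ee_pos"],o["contact_force"])
for n in("top","side"): print(heldjug(shot(n)))
```

```text
28.45 [0.55653321 0.12875183 0.0740344 ] [-1.00336987 -0.00418403 -2.62148867]
('pred', array([0.5844, 0.0624]), 'rim', array([0.5816, 0.0655, 0.0459]), 32, np.float64(0.0865), array([-0.027,  0.025,  0.086]))
('pred', array([0.5845, 0.0624]), 'rim', array([0.5543, 0.0842, 0.038 ]), 34, np.float64(0.0856), array([-0.047,  0.023,  0.084]))
```

Emit:
step_arm:
  moves:
    - [0, 0, 0, 0.15, 0, 0, 0]
    - [0, 0, 0, 0.1, 0, 0, 0]
    - [0, 0, 0, 0, 0, 0, 0]

```text
time: 28.92
ee_pos: [0.5569, 0.1291, 0.0725]
tcp_rot: [1.738, 2.617, 0.001]
contact_force: [-3.2, 1.1, 5.2]
gripper_width: 0.153
grip_force: 60.0
```

Emit:
step_arm:
  moves:
    - [0.5, 0, 0, 0, 0, 0, 0]
    - [0.5, 0, 0, 0, 0, 0, 0]
    - [0.5, 0, 0, 0, 0, 0, 0]
    - [0.5, 0, 0, -1.5, 0, 0, 0]
    - [0.5, 0, 0, -3, 0, 0, 0]
    - [0.5, 0, 0, -5, 0, 0, 0]
    - [0.5, 0, 0, -6, 0, 0, 0]
    - [0.5, 0, 0, -6, 0, 0, 0]
    - [0.5, 0, 0, 0, 0, 0, 0]

```text
time: 30.05
ee_pos: [0.5598, 0.1291, 0.2951]
tcp_rot: [1.733, 2.608, 0.013]
contact_force: [-0.1, -0.3, 0.3]
gripper_width: 0.499
grip_force: 0.0
```

Run:
```python
from h import *
f=shot("wrist"); o=f["obs"]; print(o["time"],o["ee_pos"]); save("w8",f["image"])
w=pts(f).reshape(-1,3); X,Y,Z=w.T
from scipy.optimize import least_squares
q=w[(abs(Z-.085)<.005)&(np.hypot(X-.581,Y-.063)<.06)]; q=q[np.hypot(q[:,0]-.581,q[:,1]-.063)>.03][:,:2]
s=least_squares(lambda c:np.hypot(*(q-c).T)-.0445,[.581,.063],loss="soft_l1",f_scale=.002); print("jug rim c",s.x,len(q))
h=w[(Z>.066)&(Z<.081)&(np.hypot(X-s.x[0],Y-s.x[1])>.052)&(np.hypot(X-s.x[0],Y-s.x[1])<.105)]; print("handle z",np.median(h[:,2]),np.degrees(np.arctan2(*(h[:,:2].mean(0)-s.x)[::-1])),len(h))
c=w[(Z>.12)&(Z<.172)&(abs(X-.58)<.06)&(Y>.02)&(Y<.1)]
for y in (.03,.04,.05,.06,.07):
    t=c[abs(c[:,1]-y)<.003]
    if len(t)>8: print(y,t[:,0].min().round(4),t[:,0].max().round(4))
print("chute end",c[:,1].max()); d=np.hypot(X-.6015,Y+.068); l=w[(Z>.262)&(Z<.283)&(d>.085)&(d<.12)&(Y>0)]; print("lip",len(l),np.degrees(np.arctan2(*(l[:,:2].mean(0)-[.6015,-.068])[::-1])))
try: print(lid(f))
except Exception as e: print(e)
print(lid(shot("top")))
```

```text
30.05 [0.559844   0.1290978  0.29513932]
jug rim c [0.58523785 0.06418512] 773
handle z 0.07550336445936764 122.48343248890649 924
0.03 0.5639 0.609
0.04 0.5624 0.6076
0.05 0.5608 0.6057
0.06 0.5593 0.6048
0.07 0.5587 0.6025
chute end 0.07875222800949316
lip 0 nan
list index out of range
(0.94, [262.7, 144.2, 43.6, 39.7], np.float64(0.2978537604706286), ((599.847900390625, -67.31897735595703), (136.38583374023438, 133.97581481933594), 9.970942497253418), 'knob', array([ 0.59725385, -0.06797678]), array([ 0.59456033, -0.06850767,  0.34205741]), 15, array([0.02420449, 0.02254431]))<stdin>:12: RuntimeWarning: Mean of empty slice.
  ret = um.true_divide(
```

View pics/w8.png

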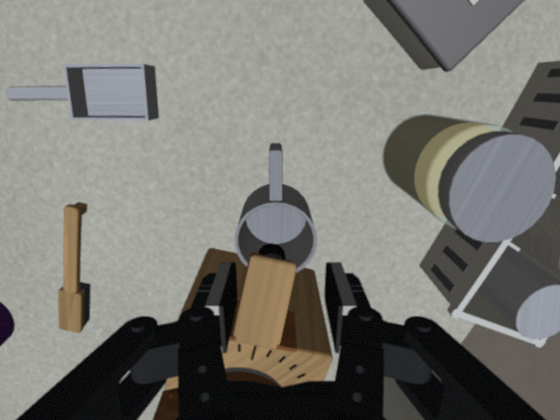

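The jug stands upright at (275,235) under the chute end at (270,270). Its rim centre is within about 5 mm of the outlet, and the gripper is clear. Handing in.

```bash
python3 -c "
from bench import r
print(r.sign_off())"
```

```text
the job is handed in; nothing more can be done
None
```

I handed the job in: the hopper lip is within about 1° of the chute line, the lid is seated level and square, and the jug stands upright with its mouth within about 5 mm of the outlet. These are camera measurements; the hand-in returned no verdict.

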